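# Click the bit box into its spring-ball holder

### The job

Put the bit box (the small case with the clasp, not the bigger tin) away in its holder: lay it upright in the pocket and press it down past the sprung ball until it lies flat on the holder's base with the ball snapped out over its lid, then let go. Leave the wood offcut where it is.

Things in the scene. Friction and masses are not known exactly. Their poses are not given: they have to be found in the camera images.
- bit_box: Small upright plastic case, clasp mid one long side, 0.22 kg. Body 55 (its x) x 110 (its y) x 42 mm high; origin on the underside, body x -25 to +30, y +-55 mm, z up; clasp 5 mm proud on -x, 30 mm long, 15 to 29 mm up. Grasp across the 55-60 mm width, fingertips 10 mm or more above the underside. Goes in either way round, middle of the body over the pocket's middle.
- holder: Fixed wooden plate 178x96x8 mm; origin on the bench under the pocket's middle, x = pocket length, towards the ball. The box lies on the plate, length along x. End stop at x -57 mm, 42 high. Corner guides at y +-32.5 (x 35 to 55 either side of the middle), 28 high, flared tops, open between for fingers. Ball housing 34x34 mm, 78 high, face at x +61. Heights are over the bench.
- catch_ball (a joint): Steel ball, 14 mm radius, centre 60 mm over the bench, on the holder's housing. 0 = out (13 mm proud, to holder x +48 mm), 0.013 = pushed in; spring 2.2 to 4.8 N, little friction. It overlaps the box's end by 5 mm or so: 3 to 8 N downward at that end pushes the box past it (weight alone does not); then it springs out over the lid's end edge, staying about 0.001 in.
- wood_block: Bystander: a plain wood offcut, 55 x 110 x 33 mm, lower than the bit box and without clasp or lid. Origin in the middle of the underside, y along its length.
Things that resemble listed ones, but are neither listed nor needed, are in the scene too. Leave any green, purple or turquoise look-alike of the bit_box alone.

How it is judged:
By the outcome, as a careful person would: the job done as asked, in the order asked, and still so for the second after the job is handed in, with the robot touching nothing.
It also fails if it takes over 51 s, if anything falls off the work surface, if the arm or the gripper's body presses on something with over 40 N, if the wrist force passes 120 N, or if a joint passes its speed limit or range.

### The arm

A 6-joint arm with a two-finger parallel gripper is mounted at the origin on a cart in front of the work surface, level with it; the furniture and walls round the work are solid. World frame = base frame: x ahead of the robot, y to its left, z up, the work surface at z = 0. Lengths are in mm, angles in degrees, forces in N, time in s.
With the tool pointing down it reaches from about 325 to 925 mm from the base axis. Payload 3.1 kg.
Tool frame: the origin (TCP) lies midway between the tips of the shut fingers; the grasp point (between the pads) lies 19 mm behind it (r.tcp_to_grasp is the distance from the TCP to the grasp point, in mm); z points along the fingers, y is the line along which they close (so a half turn about z gives the same grasp; the last joint's range is limited). The gripper opens to 85 mm and grips with 20 to 120 N. Pads are 22 mm wide; open, the fingers measure 114 mm over their backs; the gripper's body (76 mm by 85 mm) begins 54 mm behind the grasp point. The pads swing forward as they close: fully open they stand 13 mm farther back than shut.
Start: joints at [-78.564, 12.427, 92.441, -0, 75.132, -6.429], TCP at [191.754, -594.87, 231.3] pointing down, gripper open.
Joint ranges: [-157.48, 157.48], [-44.54, 120.13], [17.64, 146.25], [-64.5, 244.5], [7.68, 150.69], [-147.95, 147.95]. Speed limits (degrees/s): [159.86, 159.86, 180, 180, 180, 180].

### API

Orientations are given as [roll, pitch, yaw] about the fixed x, y, z axes, in that order (R = Rz(yaw) Ry(pitch) Rx(roll)).
In Python, from station import r, vision, workorder, spot_in, trace, place_of gives the robot as it stands.
- The arm moves only by the tool send_rows, never from a script. Its argument "motion" is a list of rows, each a list of 7 numbers: the finger opening in mm, from 0 to 85.4, then the shift along the tool's x, y, z in units of 40 mm (1.0 is 40 mm), then the turn, a rotation vector about the tool's x, y, z in units of 5 degrees (1.0 is 5 degrees). A call has 1 to 20 rows; each row is the pose to reach, as a shift and turn from the pose commanded when the call began, along the tool's axes at that moment; what a row does not reach only later rows make up. A row lasts 1/12 s, in which the tool goes at most 41.7 mm and 7.16 degrees, less where a joint would pass 70% of its speed; a pose out of reach is approached as far as the arm can. A call with a gripper value outside its range is refused whole. The fingers move at their own pace and stop on an object; the grip force is fixed at half the most. Time passes only in rows, so rows that repeat a pose let the fingers close. It gives the time, the measured TCP pose, the force, the opening and the grip force at its end, in the units of the state.
- r.observe(): the state, without advancing time (a new reading comes with each control period).
- vision.grab_frame(name): name is "scene" or "top" or "wrist"; returns (picture, depth): 480x640x3 uint8, red, green, blue; 480x640 float32, mm along the optical axis (not along the pixel's ray), 0 where there is no reading.
- vision.camera_params(name): a dict with "vfov" (degrees; the focal length in pixels is half the picture's height over the tangent of half this angle, whatever the lens; pixels are square), "cx", "cy" (the principal point, pixels), "rvec" (rotation vector, rad) and "tvec" (3), from world to camera coordinates, as OpenCV has them; the wrist camera has in their place "T_tool_cam" (4x4, takes a point from camera to tool coordinates, whose origin is the TCP and whose axes are the flange's). Camera axes: x right, y down, z forward; pixel columns grow to the right and rows downward; lengths in mm; the calibration is good to about 2 mm. The wrist camera is an equidistant fisheye: a pixel r from the principal point sees the ray r / f radians off the axis. A picture is of the moment at which its call begins: read the wrist's pose just before it. camera_params takes no time and is no camera call.
- workorder.hand_in(): hands the job in; it is judged then, once.
Trained networks look in the newest picture that a camera, given by its name, has taken for a name from the list of things; names that differ only in an ending like _2 or _b are one class to them, and where a whole thing is asked for, a point or a joint stands for the part that bears it (a point fixed in the world has none). Each returns a list of dicts, best first, with "score" (0 to 1); they miss things now and then, are a little off and sometimes report something else, mostly with a low value. They report only what shows in the picture. A call takes as long as a camera call. They do not tell look-alikes from the thing itself.
- spot_in(camera, thing): "extent" ([left, top, right, bottom] as shares, 0 to 1, of the picture: columns of its width, rows of its height, round what is visible of it).
- trace(camera, thing): "region" (480x640 bool, what is visible of it) and "extent" ([left, top, right, bottom] as shares, 0 to 1, of the picture: columns of its width, rows of its height, round what is visible of it).
- place_of(camera, thing): "at" ([column, row] as shares, 0 to 1, of the picture: columns of its width, rows of its height: a listed point, or the origin of a listed thing).
The state is a dict: "time": time; "joints": joint angles; "joint_vel": joint speeds; "effort": joint torques, N m; "position": TCP position; "tcp_rot": TCP orientation; "force": force on the tool from outside, world axes, zero at the start; "wrist_torque": the same for the moment, N m; "grip_width": opening from 0.0 (shut) to 1.0 (fully open); "grip_force": force on a finger pad.
Only numpy, scipy, OpenCV 4.12 (cv2) and the standard library are available. Lean on these libraries where they do the work, as an engineer would, in place of code of your own. Each camera call takes 0.05 s, during which the arm holds its last target. There are 200 camera calls.

## Working session

There is one attempt and no reset: what is moved stays moved. The work goes in short steps, Python scripts to look and compute and a tool call to move; the robot and the scene stay as the last step left them, time stands still between calls to the robot, and variables do not carry over. Pictures are saved under pics/ and viewed, at most 10 in all, crops included, and the job is handed in when it is done.

Besides the shell and the picture viewer there is one more tool, called after "Call:" as name(argument=value, ...) on one line, values as JSON. send_rows: Moves the arm, as the interface text tells. Its arguments: {"type":"object","properties":{"motion":{"type":"array"}},"required":["motion"]}

```bash
mkdir -p pics; cat > h.py <<'E'
import numpy as np, cv2
from scipy.spatial.transform import Rotation as R
from station import r, vision, workorder, spot_in, trace, place_of
def cloud(name, depth):
    p=vision.camera_params(name); f=240/np.tan(np.radians(p["vfov"])/2)
    v,u=np.mgrid[0:480,0:640]
    c=np.dstack([(u-p["cx"])/f*depth,(v-p["cy"])/f*depth,depth])
    Rm=cv2.Rodrigues(np.array(p["rvec"],float))[0]
    return (c-np.array(p["tvec"]).ravel())@Rm
def save(n,img): cv2.imwrite("pics/"+n,cv2.cvtColor(img,cv2.COLOR_RGB2BGR))
E
python3 - <<'E'
from h import *
for n in("top","scene"):
    im,d=vision.grab_frame(n); save(n+"1.png",im); np.savez("%s1.npz"%n,im=im,d=d)
    W=cloud(n,d)
    for t in("bit_box","holder","wood_block"):
        for o in trace(n,t):
            m=o["region"]&(d>0); P=W[m]
            print(n,t,round(o["score"],2),(np.array(o["extent"])*[640,480,640,480]).round(),np.median(P,0).round() if len(P) else 0,np.percentile(P[:,2],95).round() if len(P) else 0, im[m].mean(0).round())
print(r.observe())
E
```

```text
top bit_box 0.96 [336. 208. 380. 244.] [ 542. -126.   42.] 46.0 [223.  71.  63.]
top bit_box 0.96 [169. 267. 210. 316.] [398. 258.  42.] 46.0 [ 82. 178.  85.]
top bit_box 0.61 [434. 261. 475. 311.] [ 397. -344.   42.] 46.0 [ 82. 185. 174.]
top bit_box 0.55 [345. 260. 388. 314.] [ 398. -145.   43.] 46.0 [158.  82. 175.]
top holder 0.66 [262. 182. 298. 259.] [559.  55.   9.] 76.0 [234. 206. 153.]
top wood_block 0.67 [163. 222. 216. 248.] [525. 270.  33.] 36.0 [221. 180. 126.]
scene bit_box 0.85 [265. 341. 327. 379.] [392. 274.  42.] 45.0 [103. 183. 104.]
scene bit_box 0.81 [364. 235. 413. 268.] [ 393. -132.   40.] 45.0 [161.  93. 174.]
scene bit_box 0.67 [402. 194. 446. 232.] [ 391. -333.   38.] 46.0 [ 96. 177. 170.]
scene bit_box 0.64 [316. 218. 349. 258.] [ 535. -103.   42.] 46.0 [199.  94.  87.]
scene bit_box 0.31 [239. 242. 328. 306.] [571.  67.  10.] 75.0 [224. 210. 178.]
scene holder 0.73 [242. 241. 332. 308.] [571.  66.  10.] 75.0 [224. 210. 178.]
scene wood_block 0.65 [210. 316. 267. 375.] [518. 286.  33.] 36.0 [211. 187. 144.]
{'time': 0.4, 'joints': array([-7.85643299e+01,  1.24353376e+01,  9.24538236e+01, -8.42103157e-05,
        7.51326756e+01, -6.42920017e+00]), 'joint_vel': array([ 0.02966529, -0.0758101 , -0.24799151,  0.03486357, -0.00115159,
       -0.10456137]), 'effort': array([ 9.62735903e-04, -3.96244919e+01, -3.03629673e+01, -1.57557447e-04,
        3.96438394e-03, -3.61767746e-06]), 'position': array([ 191.72482769, -594.74739004,  231.09781586]), 'tcp_rot': array([-1.79978291e+02, -2.36431207e-03,  1.78648914e+01]), 'force': array([-0.44619654, -0.16206064,  0.2514502 ]), 'wrist_torque': array([-0.0019869 , -0.01175388, -0.01045179]), 'grip_force': 0.0, 'grip_width': 1.003224720483145}
```

View pics/top1.png

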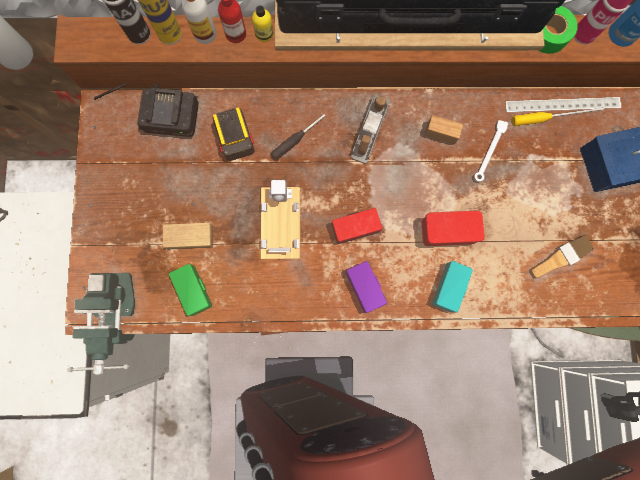

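```bash
python3 - <<'E'
from h import *
z=np.load("top1.npz"); im=z["im"]
save("crop1.png",cv2.resize(im[165:275,235:395],(800,550),interpolation=cv2.INTER_CUBIC))
E
```

```text
(no output)
```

View pics/crop1.png

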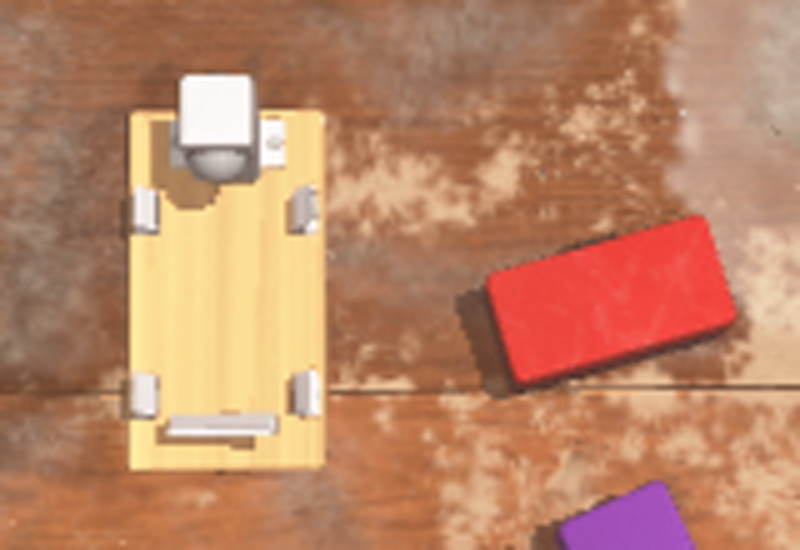

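The things that could pass for the box are the small red case (357,225), the large red tin (454,227) and the green (189,290), purple (366,287) and turquoise (453,287) look-alikes. I choose the small red one. The crop shows a dark clasp on its far long side at about crop (590,240). The holder's ball is at the far (+x) end, and its end stop is towards the robot.

```bash
python3 - <<'E'
from h import *
allb=[];allh=[]
for n in("top","scene"):
    z=np.load(n+"1.npz"); im,d=z["im"].astype(int),z["d"]; W=cloud(n,d)
    red=(im[...,0]>1.6*im[...,1])&(im[...,0]>1.6*im[...,2])&(d>0)
    near=(np.hypot(W[...,0]-542,W[...,1]+120)<80)
    top=near&red&(W[...,2]>37)
    P=W[top]; rc=cv2.minAreaRect(P[:,:2].astype(np.float32)); print(n,"box top",rc,np.median(P[:,2]),len(P))
    side=near&(W[...,2]>12)&(W[...,2]<32); 
    hb=(abs(W[...,0]-560)<140)&(abs(W[...,1]-58)<75)
    H=W[hb]; 
    pl=H[(H[:,2]>4)&(H[:,2]<13)]; print(" plate",cv2.minAreaRect(pl[:,:2].astype(np.float32)),np.median(pl[:,2]))
    for lo,hi in((20,34),(35,50),(50,85)):
        q=H[(H[:,2]>lo)&(H[:,2]<hi)]
        if len(q)<3: continue
        L,lab,st,ce=cv2.connectedComponentsWithStats((hb&(W[...,2]>lo)&(W[...,2]<hi)).astype(np.uint8))
        for i in range(1,L):
            s=W[lab==i]; print("  ",lo,len(s),s.mean(0).round(1),s.min(0).round(),s.max(0).round())
E
```

```text
top box top ((545.4574584960938, -127.32687377929688), (55.533573150634766, 110.32662963867188), 15.243897438049316) 42.5837356618926 1072
 plate ((559.8406372070312, 58.32136535644531), (279.3282775878906, 149.1916961669922), 0.1286335289478302) 8.185239798309892
   20 1 [612.4  70.6  25.4] [612.  71.  25.] [612.  71.  25.]
   20 5 [612.4  42.3  26.1] [612.  39.  23.] [613.  47.  31.]
   20 37 [595.7  94.8  25. ] [586.  90.  20.] [605.  99.  30.]
   20 33 [594.7  17.   26.2] [585.  13.  20.] [604.  23.  31.]
   20 39 [505.   94.5  26.1] [496.  90.  21.] [515.  99.  32.]
   20 33 [505.7  17.3  25.4] [496.  13.  20.] [515.  21.  32.]
   35 9 [628.5  38.7  37.7] [618.  39.  36.] [639.  39.  39.]
   35 1 [611.6  71.1  47.3] [612.  71.  47.] [612.  71.  47.]
   35 5 [612.4  41.5  39.6] [612.  39.  36.] [614.  44.  47.]
   35 85 [487.2  55.9  42.2] [483.  32.  35.] [492.  81.  50.]
   50 295 [622.4  54.9  74.9] [599.  39.  53.] [649.  71.  83.]
scene box top ((544.63623046875, -125.14530944824219), (55.77375411987305, 115.66889953613281), 15.440094947814941) 43.28136005670711 608
 plate ((561.2535400390625, 59.581146240234375), (146.6426544189453, 275.796875), 89.7602767944336) 8.809553659818816
   20 49 [595.3  17.4  25.2] [584.  10.  20.] [607.  24.  31.]
   20 100 [620.6  64.9  27.1] [608.  39.  20.] [645.  75.  34.]
   20 1 [645.2  67.6  32.7] [645.  68.  33.] [645.  68.  33.]
   20 37 [506.9  17.4  25.9] [495.  11.  20.] [517.  32.  34.]
   20 78 [488.4  58.6  27.2] [486.  30.  20.] [494.  83.  34.]
   20 17 [592.6  96.9  27.7] [585.  93.  21.] [602. 101.  34.]
   20 20 [503.9  95.9  26.7] [495.  91.  21.] [513.  99.  31.]
   35 95 [622.7  67.9  42.3] [610.  42.  35.] [644.  76.  50.]
   35 41 [485.3  59.9  43. ] [482.  32.  35.] [493.  79.  48.]
   50 363 [620.7  62.6  69.9] [598.  38.  50.] [646.  76.  83.]
```

```bash
cat >> h.py <<'E'
def units(pos,yaw,o=None):
    """rows' shift/turn from the present pose to tool-down pose pos, yaw"""
    o=o or r.observe(); A=R.from_euler("xyz",o["tcp_rot"],degrees=True); B=R.from_euler("xyz",[180,0,yaw],degrees=True)
    print("at",o["position"].round(1),o["tcp_rot"].round(2),"F",o["force"].round(1),"t",o["time"])
    print("shift",(A.inv().apply(np.array(pos)-o["position"])/40).round(3),"turn",((A.inv()*B).as_rotvec(degrees=True)/5).round(3))
E
python3 -c "
from h import *
units([547.6,-126,160],105.2)"
```

```text
at [ 191.7 -594.7  231.1] [-179.98   -0.     17.86] F [-0.4 -0.2  0.3] t 0.4
shift [12.063 -8.424  1.781] turn [-3.0000e-03 -4.0000e-03 -1.7467e+01]
```

Call:
send_rows(motion=[[85, 12.06, -8.42, 1.78, 0, 0, -17.47], [85, 12.06, -8.42, 1.78, 0, 0, -17.47], [85, 12.06, -8.42, 1.78, 0, 0, -17.47], [85, 12.06, -8.42, 1.78, 0, 0, -17.47], [85, 12.06, -8.42, 1.78, 0, 0, -17.47], [85, 12.06, -8.42, 1.78, 0, 0, -17.47], [85, 12.06, -8.42, 1.78, 0, 0, -17.47], [85, 12.06, -8.42, 1.78, 0, 0, -17.47], [85, 12.06, -8.42, 1.78, 0, 0, -17.47], [85, 12.06, -8.42, 1.78, 0, 0, -17.47], [85, 12.06, -8.42, 1.78, 0, 0, -17.47], [85, 12.06, -8.42, 1.78, 0, 0, -17.47], [85, 12.06, -8.42, 1.78, 0, 0, -17.47], [85, 12.06, -8.42, 1.78, 0, 0, -17.47], [85, 12.06, -8.42, 1.78, 0, 0, -17.47], [85, 12.06, -8.42, 1.78, 0, 0, -17.47], [85, 12.06, -8.42, 1.78, 0, 0, -17.47], [85, 12.06, -8.42, 1.78, 0, 0, -17.47], [85, 12.06, -8.42, 1.78, 0, 0, -17.47], [85, 12.06, -8.42, 1.78, 0, 0, -17.47]])

```text
time: 2.07
position: [547.0, -127.8, 160.4]
tcp_rot: [180.0, 0.0, 105.1]
force: [0.1, -0.1, 0.7]
grip_width: 0.997
grip_force: 0.0
```

```bash
python3 - <<'E'
from h import *
o=r.observe(); im,d=vision.grab_frame("wrist"); save("wrist1.png",im); p=vision.camera_params("wrist")
T=np.array(p["T_tool_cam"]); print(T.round(2))
f=240/np.tan(np.radians(p["vfov"])/2); v,u=np.mgrid[0:480,0:640]; x,y=u-p["cx"],v-p["cy"]; rr=np.hypot(x,y)+1e-9; th=rr/f
ok=(d>0)&(th<1.4); k=np.tan(np.clip(th,0,1.4))*d/rr
C=np.dstack([x*k,y*k,d]); A=R.from_euler("xyz",o["tcp_rot"],degrees=True).as_matrix()
W=((C@T[:3,:3].T+T[:3,3])@A.T)+o["position"]
im=im.astype(int); red=(im[...,0]>1.6*im[...,1])&(im[...,0]>1.6*im[...,2])&ok
near=np.hypot(W[...,0]-545,W[...,1]+127)<85
P=W[near&red&(W[...,2]>37)&(W[...,2]<55)]; print("box",cv2.minAreaRect(P[:,:2].astype(np.float32)),np.median(P[:,2]),len(P))
cl=W[near&ok&(W[...,2]>12)&(W[...,2]<32)]; print(len(cl),cl.mean(0).round(1) if len(cl) else 0)
units([547.6,-126,60],105.2)
E
```

```text
[[  -0.     -0.96   -0.29   73.21]
 [   1.     -0.     -0.     -0.58]
 [   0.     -0.29    0.96 -142.77]
 [   0.      0.      0.      1.  ]]
box ((546.4392700195312, -125.83786010742188), (55.422237396240234, 109.42415618896484), 15.331563949584961) 42.568833509289355 10574
279 [557.  -98.5  26.1]
at [ 547.1 -127.7  160.4] [1.7999e+02 2.0000e-02 1.0509e+02] F [-0.4 -0.1 -0.1] t 2.1167
shift [0.038 0.023 2.51 ] turn [ 0.003  0.004 -0.023]
```

View pics/wrist1.png

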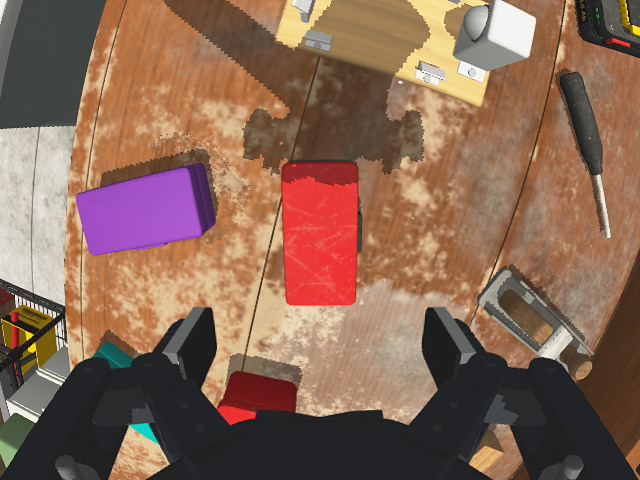

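The wrist view shows the small red case centred at (320,232) with its clasp at (359,230). The big tin is at (255,400), clear of the fingers, and the holder is at the top right.

```bash
python3 -c "
from h import *
units([548.5,-125.5,9],105.3)"
```

```text
at [ 547.1 -127.7  160.4] [1.7999e+02 2.0000e-02 1.0509e+02] F [-0.4 -0.1 -0.1] t 2.1167
shift [0.045 0.048 3.785] turn [ 0.003  0.004 -0.043]
```

Call:
send_rows(motion=[[85, 0.045, 0.05, 0.5, 0, 0, -0.04], [85, 0.045, 0.05, 1.2, 0, 0, -0.04], [85, 0.045, 0.05, 1.9, 0, 0, -0.04], [85, 0.045, 0.05, 2.5, 0, 0, -0.04], [85, 0.045, 0.05, 3.0, 0, 0, -0.04], [85, 0.045, 0.05, 3.4, 0, 0, -0.04], [85, 0.045, 0.05, 3.65, 0, 0, -0.04], [85, 0.045, 0.05, 3.78, 0, 0, -0.04], [85, 0.045, 0.05, 3.78, 0, 0, -0.04], [75, 0.045, 0.05, 3.78, 0, 0, -0.04], [68, 0.045, 0.05, 3.78, 0, 0, -0.04], [62, 0.045, 0.05, 3.78, 0, 0, -0.04], [50, 0.045, 0.05, 3.78, 0, 0, -0.04], [45, 0.045, 0.05, 3.78, 0, 0, -0.04], [45, 0.045, 0.05, 3.78, 0, 0, -0.04], [45, 0.045, 0.05, 3.78, 0, 0, -0.04], [45, 0.045, 0.05, 3.78, 0, 0, -0.04], [45, 0.045, 0.05, 3.78, 0, 0, -0.04]])

```text
time: 3.62
position: [550.5, -124.6, 10.7]
tcp_rot: [179.9, 0.1, 105.4]
force: [-1.3, -0.1, 5.3]
grip_width: 0.679
grip_force: 66.3
```

Call:
send_rows(motion=[[45, 0, 0, -0.2, 0, 0, 0], [45, 0, 0, -0.7, 0, 0, 0], [45, 0, 0, -1.4, 0, 0, 0], [45, 0, 0, -2.1, 0, 0, 0], [45, 0, 0, -2.7, 0, 0, 0], [45, 0, 0, -3.1, 0, 0, 0], [45, 0, 0, -3.3, 0, 0, 0], [45, 0, 0, -3.3, 0, 0, 0]])

```text
time: 4.28
position: [550.4, -124.4, 143.3]
tcp_rot: [179.8, 0.1, 105.4]
force: [0.2, -0.2, -2.2]
grip_width: 0.682
grip_force: 65.1
```

```bash
python3 -c "
from h import *
print(r.observe()['grip_width'])
units([550.5,59,140],180)"
```

```text
0.6817355690194496
at [ 550.4 -124.4  143.3] [1.7980e+02 1.4000e-01 1.0542e+02] F [ 0.2 -0.2 -2.2] t 4.2833
shift [4.42  1.222 0.076] turn [  0.017   0.05  -14.916]
```

Call:
send_rows(motion=[[45, 0.4, 0.11, 0, 0, 0, -1.3], [45, 1.0, 0.28, 0, 0.02, 0.03, -2.7], [45, 1.6, 0.44, 0, 0.02, 0.05, -4.1], [45, 2.2, 0.61, 0.05, 0.02, 0.05, -5.5], [45, 2.8, 0.77, 0.08, 0.02, 0.05, -6.9], [45, 3.3, 0.91, 0.08, 0.02, 0.05, -8.3], [45, 3.8, 1.05, 0.08, 0.02, 0.05, -9.7], [45, 4.1, 1.14, 0.08, 0.02, 0.05, -11.1], [45, 4.3, 1.19, 0.08, 0.02, 0.05, -12.4], [45, 4.42, 1.22, 0.08, 0.02, 0.05, -13.6], [45, 4.42, 1.22, 0.08, 0.02, 0.05, -14.5], [45, 4.42, 1.22, 0.08, 0.02, 0.05, -14.92], [45, 4.42, 1.22, 0.08, 0.02, 0.05, -14.92], [45, 4.42, 1.22, 0.08, 0.02, 0.05, -14.92], [45, 4.42, 1.22, 0.08, 0.02, 0.05, -14.92]])

```text
time: 5.53
position: [548.2, 59.3, 136.4]
tcp_rot: [179.9, -0.4, 180.0]
force: [-0.6, 0.1, -1.3]
grip_width: 0.683
grip_force: 65.0
```

```bash
cat >> h.py <<'E'
def wrist(name):
    o=r.observe(); im,d=vision.grab_frame("wrist"); save(name,im); p=vision.camera_params("wrist"); T=np.array(p["T_tool_cam"])
    f=240/np.tan(np.radians(p["vfov"])/2); v,u=np.mgrid[0:480,0:640]; x,y=u-p["cx"],v-p["cy"]; rr=np.hypot(x,y)+1e-9; th=rr/f
    k=np.tan(np.clip(th,0,1.4))*d/rr; C=np.dstack([x*k,y*k,d]); A=R.from_euler("xyz",o["tcp_rot"],degrees=True).as_matrix()
    W=((C@T[:3,:3].T+T[:3,3])@A.T)+o["position"]; W[(d<=0)|(th>1.4)]=np.nan
    i=im.astype(int); red=(i[...,0]>1.6*i[...,1])&(i[...,0]>1.6*i[...,2])
    return o,im,W,red
E
python3 - <<'E'
from h import *
o,im,W,red=wrist("wrist2.png")
near=np.hypot(W[...,0]-550,W[...,1]-57)<90
P=W[near&red&(W[...,2]>120)]; print("zq",np.percentile(P[:,2],[1,5,25,50,75,99]).round(1),len(P))
m=np.median(P[:,2]); t=P[abs(P[:,2]-m)<4]
print("top",cv2.minAreaRect(t[:,:2].astype(np.float32)))
c=np.linalg.lstsq(np.c_[t[:,:2]-t[:,:2].mean(0),np.ones(len(t))],t[:,2],rcond=None)[0]; print("slope",np.degrees(c[:2]).round(2),c[2])
print("x,y range",np.percentile(t[:,:2],[.5,99.5],axis=0))
for n in ("top",):
    i,d=vision.grab_frame(n); save("top2.png",i); V=cloud(n,d); ii=i.astype(int)
    s=(ii[...,0]>1.6*ii[...,1])&(ii[...,0]>1.6*ii[...,2])&(np.hypot(V[...,0]-550,V[...,1]-57)<90)&(V[...,2]>100); Q=V[s]
    if len(Q): print("topcam",Q.min(0),Q.max(0),len(Q))
units([550.5,59,140],180)
for lo,hi in((18,34),(34,50),(50,95)):
    mk=(abs(W[...,0]-560)<140)&(abs(W[...,1]-58)<75)&(W[...,2]>lo)&(W[...,2]<hi)
    L,lab,st,ce=cv2.connectedComponentsWithStats(mk.astype(np.uint8))
    for k in range(1,L):
        s=W[lab==k]
        if len(s)>40: print(lo,len(s),s.mean(0).round(1),s.min(0).round(1),s.max(0).round(1))
E
```

```text
zq [156.7 166.8 168.  168.5 168.9 170. ] 34116
top ((536.9658813476562, 57.302833557128906), (55.521453857421875, 86.53479766845703), 89.95892333984375)
slope [-0.27 -0.13] 168.44891596094533
x,y range [[494.20053789  30.54252932]
 [575.32596389  84.12377671]]
topcam [470.15524795  -1.49887708 163.8728108 ] [587.14777586 115.87271922 523.42557434] 5277
at [548.7  59.2 137.1] [179.93  -0.31 179.97] F [-0.3  0.1 -2.7] t 5.6333
shift [-0.046 -0.006 -0.073] turn [ 0.014 -0.061 -0.006]
18 250 [501.6  18.9  24.4] [496.   13.4  18. ] [507.   24.1  29.9]
18 260 [501.9  94.6  24.6] [496.1  89.5  18. ] [508.5 100.2  30.1]
34 1299 [488.8  56.8  41.1] [483.4  31.6  34.1] [494.7  82.   46.8]
```

View pics/wrist2.png

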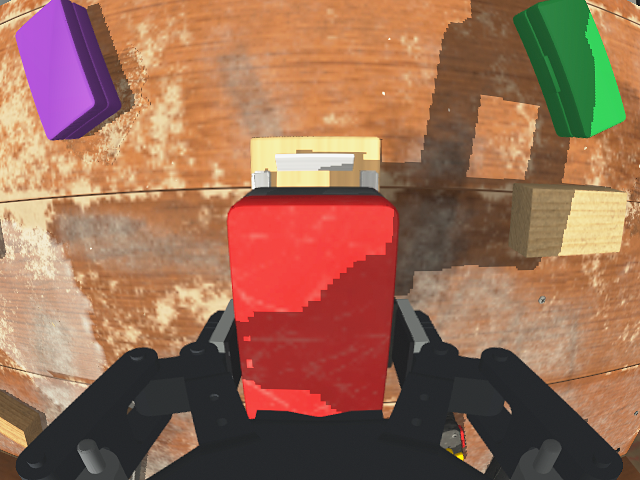

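The box hangs level in the grip. Its lid spans columns 228–398, its near end is at row 195, and it is lined up over the end stop at (315,160). Next I descend to just above the ball.

```bash
python3 -c "
from h import *
units([551.3,58.6,88],180)"
```

```text
at [548.7  59.2 137.1] [179.93  -0.31 179.97] F [-0.3  0.1 -2.7] t 5.6333
shift [-0.073 -0.018  1.227] turn [ 0.014 -0.061 -0.006]
```

Call:
send_rows(motion=[[45, -0.02, -0.01, 0.1, 0, 0, 0], [45, -0.04, -0.02, 0.4, 0, 0, 0], [45, -0.04, -0.02, 0.8, 0, 0, 0], [45, -0.04, -0.02, 1.05, 0, 0, 0], [45, -0.04, -0.02, 1.2, 0, 0, 0], [45, -0.04, -0.02, 1.23, 0, 0, 0], [45, -0.04, -0.02, 1.23, 0, 0, 0], [45, -0.04, -0.02, 1.23, 0, 0, 0], [45, -0.04, -0.02, 1.23, 0, 0, 0], [45, -0.04, -0.02, 1.23, 0, 0, 0]])

```text
time: 6.47
position: [551.3, 58.6, 89.4]
tcp_rot: [179.9, -0.1, -180.0]
force: [-0.5, 0.3, -2.1]
grip_width: 0.678
grip_force: 65.1
```

```bash
python3 - <<'E'
from h import *
o,im,W,red=wrist("wrist3.png")
near=np.hypot(W[...,0]-550,W[...,1]-57)<90
P=W[near&red&(W[...,2]>90)]; m=np.median(P[:,2]); t=P[abs(P[:,2]-m)<4]
print("top",m,cv2.minAreaRect(t[:,:2].astype(np.float32)),"near end x",np.percentile(t[:,0],.5))
for lo,hi in((18,34),(34,50)):
    mk=(abs(W[...,0]-500)<50)&(abs(W[...,1]-58)<75)&(W[...,2]>lo)&(W[...,2]<hi)
    L,lab,st,ce=cv2.connectedComponentsWithStats(mk.astype(np.uint8))
    for k in range(1,L):
        s=W[lab==k]
        if len(s)>40: print(lo,len(s),s.mean(0).round(1),s.min(0).round(1),s.max(0).round(1))
units([551.3,58.6,18.5],180)
E
```

```text
top 121.37778432765734 ((539.87060546875, 56.46399688720703), (86.21812438964844, 55.69308090209961), 0.05220630019903183) near end x 497.18699852391643
18 405 [502.   18.4  25. ] [496.4  12.9  18. ] [510.2  24.2  30.2]
18 462 [502.9  95.2  25.2] [496.5  89.5  18.2] [513.2 100.6  30.6]
34 1941 [488.7  56.8  41.2] [483.2  31.5  34. ] [494.7  81.9  47.4]
at [551.1  58.6  89.3] [ 1.7994e+02 -1.5000e-01 -1.7998e+02] F [-0.2  0.  -1.7] t 6.5167
shift [-0.008 -0.002  1.771] turn [ 0.013 -0.03   0.004]
```

Call:
send_rows(motion=[[45, 0, 0, 0.1, 0, 0, 0], [45, 0, 0, 0.2, 0, 0, 0], [45, 0, 0, 0.3, 0, 0, 0], [45, 0, 0, 0.4, 0, 0, 0], [45, 0, 0, 0.5, 0, 0, 0], [45, 0, 0, 0.6, 0, 0, 0], [45, 0, 0, 0.7, 0, 0, 0], [45, 0, 0, 0.8, 0, 0, 0], [45, 0, 0, 0.9, 0, 0, 0], [45, 0, 0, 1.0, 0, 0, 0], [45, 0, 0, 1.0, 0, 0, 0], [45, 0, 0, 1.0, 0, 0, 0]])

```text
time: 7.52
position: [549.5, 58.7, 47.7]
tcp_rot: [179.9, -0.4, -180.0]
force: [-3.1, 0.3, -1.7]
grip_width: 0.681
grip_force: 65.1
```

Call:
send_rows(motion=[[45, 0, 0, 0.1, 0, 0, 0], [45, 0, 0, 0.2, 0, 0, 0], [45, 0, 0, 0.3, 0, 0, 0], [45, 0, 0, 0.4, 0, 0, 0], [45, 0, 0, 0.5, 0, 0, 0], [45, 0, 0, 0.58, 0, 0, 0], [45, 0, 0, 0.65, 0, 0, 0], [45, 0, 0, 0.7, 0, 0, 0], [45, 0, 0, 0.73, 0, 0, 0], [45, 0, 0, 0.75, 0, 0, 0], [45, 0, 0, 0.75, 0, 0, 0], [45, 0, 0, 0.75, 0, 0, 0]])

```text
time: 8.52
position: [549.7, 58.7, 18.9]
tcp_rot: [179.9, -0.3, -180.0]
force: [-5.3, -1.1, 2.2]
grip_width: 0.681
grip_force: 65.9
```

```bash
python3 - <<'E'
from h import *
o,im,W,red=wrist("wrist4.png")
print(o["position"],o["tcp_rot"],o["force"])
P=W[(np.hypot(W[...,0]-550,W[...,1]-57)<90)&red&(W[...,2]>30)]; m=np.median(P[:,2]); t=P[abs(P[:,2]-m)<4]
print("lid z",m,"end x",np.percentile(t[:,0],.5))
c=np.linalg.lstsq(np.c_[t[:,:2]-[550,57],np.ones(len(t))],t[:,2],rcond=None)[0]; print("slope deg",np.degrees(c[:2]).round(2),c[2])
E
```

```text
[549.73621622  58.66487305  18.93711307] [ 179.93481331   -0.32301641 -179.97652893] [-5.33308669 -1.13320292  2.20517606]
lid z 50.92152943131566 end x 495.6843936417876
slope deg [-0.13 -0.12] 50.858382147283294
```

Call:
send_rows(motion=[[45, 0, 0, 0.03, 0, 0, 0], [45, 0, 0, 0.05, 0, 0, 0], [45, 0, 0, 0.07, 0, 0, 0], [45, 0, 0, 0.07, 0, 0, 0]])

```text
time: 8.9
position: [549.8, 58.6, 18.6]
tcp_rot: [179.9, -0.4, -180.0]
force: [-13.4, -0.8, 17.6]
grip_width: 0.683
grip_force: 68.3
```

Call:
send_rows(motion=[[45, 0, 0, -0.03, 0, 0, 0], [60, 0, 0, -0.05, 0, 0, 0], [85, 0, 0, -0.05, 0, 0, 0], [85, 0, 0, -0.05, 0, 0, 0], [85, 0, 0, -0.05, 0, 0, 0], [85, 0, 0, -0.05, 0, 0, 0], [85, 0, 0, -0.05, 0, 0, 0], [85, 0, 0, -0.2, 0, 0, 0], [85, 0, 0, -0.6, 0, 0, 0], [85, 0, 0, -1.2, 0, 0, 0], [85, 0, 0, -2.0, 0, 0, 0], [85, 0, 0, -2.9, 0, 0, 0], [85, 0.8, 0, -3.6, 0, 0, 0], [85, 1.8, 0, -4.0, 0, 0, 0], [85, 2.8, 0, -4.0, 0, 0, 0], [85, 3.5, 0, -4.0, 0, 0, 0], [85, 3.5, 0, -4.0, 0, 0, 0]])

```text
time: 10.32
position: [404.9, 58.9, 175.0]
tcp_rot: [179.9, -0.5, -180.0]
force: [0.0, 0.5, -0.5]
grip_width: 0.995
grip_force: 0.0
```

```bash
python3 - <<'E'
from h import *
print(r.observe()["force"].round(1),r.observe()["position"].round())
for n in("scene","top"):
    i,d=vision.grab_frame(n); V=cloud(n,d); ii=i.astype(int)
    s=(ii[...,0]>1.6*ii[...,1])&(ii[...,0]>1.6*ii[...,2])&(np.hypot(V[...,0]-550,V[...,1]-57)<90)&(V[...,2]>44)&(V[...,2]<75); t=V[s]
    if len(t)<30: print(n,"hidden"); continue
    c=np.linalg.lstsq(np.c_[t[:,:2]-[550,57],np.ones(len(t))],t[:,2],rcond=None)[0]
    print(n,len(t),"lid z",np.percentile(t[:,2],[5,50,95]).round(1),"slope",np.degrees(c[:2]).round(2),t.min(0).round(),t.max(0).round())
    if n=="scene": save("scene2.png",cv2.resize(i[220:320,225:350],(750,600),interpolation=cv2.INTER_CUBIC))
    else: save("top3.png",cv2.resize(i[160:280,200:360],(800,600),interpolation=cv2.INTER_CUBIC))
E
```

```text
[ 0.   0.5 -0.5] [405.  59. 175.]
scene 861 lid z [46.3 51.  53.6] slope [ 0.34 -1.87] [492.  28.  44.] [604.  87.  57.]
top 797 lid z [47.  50.8 54. ] slope [-0.33 -0.41] [520.  29.  44.] [605.  83.  57.]
```

View pics/scene2.png

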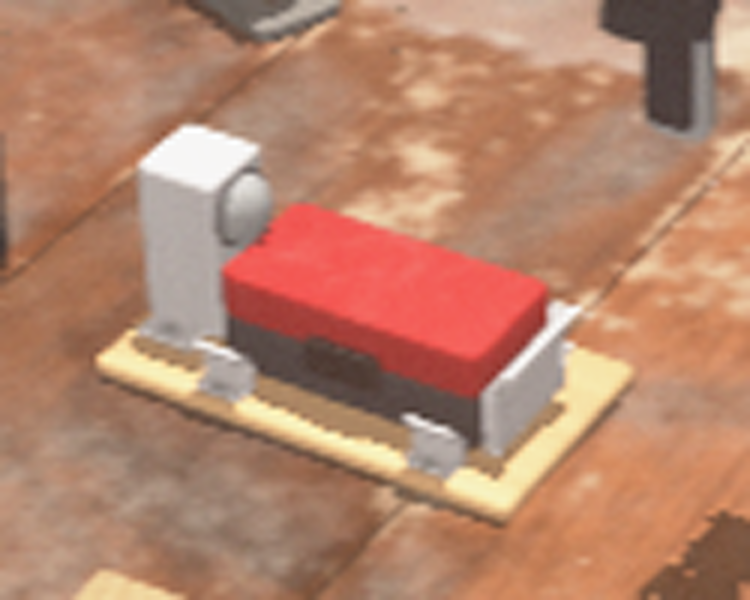

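View pics/top3.png

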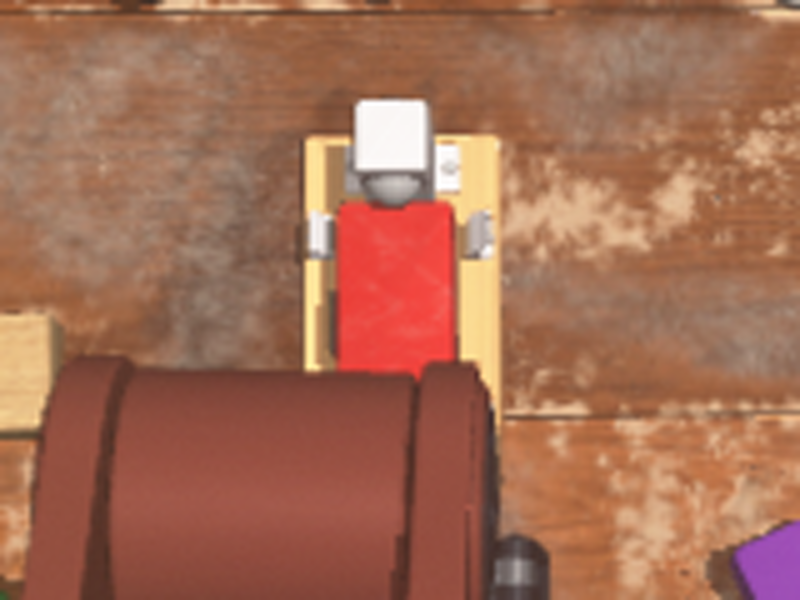

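The scene crop shows the red case flat in the pocket, with the ball (245,205) out over its lid edge. The lid is level at about 50.5 mm, the gripper is clear of the box, and the wood offcut hasn't moved.

```bash
python3 -c "
from h import *
print(workorder.hand_in())"
```

```text
the job is handed in; nothing more can be done
None
```

The bit box lies flat in its holder with the ball out over its lid edge, the gripper is clear and the wood offcut hasn't moved; I handed the job in at about 10.5 s.

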